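# Shut the lamp house and hold the beam flap at balance

## Task

Get the microscope's light bench ready for a beam check: first push the lamp house's open door shut until its catch snaps and holds it, then take hold of the mirror flap on the flap unit (it has a bar handle), swing it up from its front rest to its upright balance point and keep it there. Do not let it go over to the far side. Finish while still holding the flap upright, with the door shut and everything else on the bench left where it is.

Things in the scene. Friction and masses are not known exactly. Their poses are not given: they have to be found in the camera images.
- lamp_house: Lamp house: ivory steel cabinet fixed to the bench, 140 deep (x) x 190 wide (y) x 155 high, black cooling ribs on top (12 mm more), bulb inside. It and the flap unit may stand on either side. Origin: centre of its underside; -x is its open front (towards the robot), +z up.
- lamp_door (a joint): Lamp house door angle, rad: 0 = shut, grows as it opens towards the house's -x; starts part open, stops at 1.3. Vertical hinge on the +y side of the front; it stays where it is left. A sprung ball catch is met at about 0.10, resists with up to about 4 N at the free edge, is passed at 0.04 and then pulls the door to 0; let go before 0.04 it reopens to about 0.1. Push it on to 0.
- door_hinge (a point): Point on the door's hinge axis, 79 mm above the bench; x -70, y +86 mm in the house's frame. The ivory door is 142 high (8 to 150 mm above the bench), lies 8 mm thick on the outer side of the hinge plane and reaches 176 mm from the axis. At angle a, in the house's frame, it runs from the hinge along (-sin a, -cos a) and its outer face looks along (-cos a, sin a).
- door_edge (a point): Point on the door's outer face where it may be pushed: 150 mm from the hinge axis, 134 mm above the bench (16 mm below the door's top edge). Moves with the door.
- flap_unit: Flap unit: ivory plinth fixed to the bench, 160 deep (x) x 150 wide (y) x 50 high, with a black port front and rear, two dark bearing cheeks to 95 mm height and four 104 mm high rubber rest posts. Origin: centre of its underside; -x is its front (towards the robot), +z up.
- flap_axis (a point): Middle of the flap's hinge axis, 75 mm above the bench, straight over the flap unit's origin. The axis runs along the flap unit's y.
- flap_angle (a joint): Flap angle, rad: 0 = leaning on the front rest posts (-x side), 55 degrees off upright; 0.96 = upright, its balance point; 1.92 = fallen onto the rear posts. Hinge nearly frictionless, flap and handle 0.28 kg: let go, it falls to whichever side it leans.
- flap: The flap: a mirror plate 100 wide, 6 thick, from its hinge to 72 mm out, carrying the handle. Origin: middle of its hinge axis; y along the axis, z towards the handle (straight up when upright).
- flap_bar (a point): Flap's handle: round steel bar 10 mm thick, parallel to the hinge, 125 mm from its axis, on two thin arms 86 mm apart inside; below it is an open gap of 50 mm to the plate's edge. This point: middle of the bar. At rest the bar is 147 mm up and 102 mm in front of the axis; upright, 200 mm up, over the axis. It may turn in the fingers.
- dish: Bystander, to be left alone: open petri dish, clear plastic, 88 mm across, 15 mm high, between the two instruments. Origin: underside.
- dish_lidded: Bystander, to be left alone: closed petri dish, clear, 92 mm across, 18 mm high, to the far left. Origin: underside.
- tip_box: Bystander, to be left alone: blue box of pipette tips, 120 x 85 mm, 55 mm high, at the back in the middle. Origin: underside.
- amber_bottle: Bystander, to be left alone: amber glass bottle, 68 mm across, 150 mm high, at the back, right of the tip box. Origin: underside.
- beaker: Bystander, to be left alone: glass beaker, 72 mm across, 95 mm high, to the left, near the robot's side. Origin: underside.
- tube_rack: Bystander, to be left alone: white rack of small tubes, 200 x 65 mm, 60 mm high, to the far right. Origin: underside.
- pipette: Bystander, to be left alone: black hand pipette lying on the bench near the robot, 270 mm long, 28 mm high. Origin: underside.
There are look-alikes about, which are no part of the job. Leave any yellow look-alike of the flap_unit alone.

How it is judged:
On the way, in this order (a step that is already met when the one before it is completed fails the run):
1. the lamp house door is shut on its catch (value of joint lamp_door below 0.025 rad), for 0.2 s.
2. the flap is held by the fingers at its upright balance point (value of joint flap_angle between 0.9 and 1.02 rad and velocity of joint flap_angle between -0.06 and 0.06 rad/s and contact force between the fingers and flap above 1 N), for 0.5 s.
At the end, for the whole second after the job is handed in: The lamp house door is seated on its catch (angle under 0.025 rad), and the flap stands within 0.06 rad of upright (0.90 to 1.02), still, with the fingers holding it (contact force over 1 N) (all of step 2 and value of joint lamp_door below 0.025 rad); the arm keeps its last pose, push and grip.
It fails at once if the flap goes over towards the far side (beyond 1.3 rad) (value of joint flap_angle above 1.3 rad).
It fails at once if a bystander is pushed more than 30 mm from its place (distance of any of dish, dish_lidded, tip_box, amber_bottle, beaker, tube_rack, pipette from where it was at the start of the episode above 0.03 m).
It also fails if it takes over 51 s, if anything falls off the work surface, if the arm or the gripper's body presses on something with over 40 N, if the wrist force passes 120 N, or if a joint passes its speed limit or range.

## Robot

A 7-joint arm with a two-finger parallel gripper is mounted at the origin on the work surface. World frame = base frame: x ahead of the robot, y to its left, z up, the work surface at z = 0. Lengths are in m, angles in rad, forces in N, time in s.
With the tool pointing down it reaches from about 0.4 to 0.875 m from the base axis. Payload 19.3 kg.
Tool frame: the origin (TCP) lies on the centre line of the jaws, within the pads' length; the fingertips stand 14 mm ahead of it and the grasp point (between the pads) lies 5 mm behind it (bot.tip_extent is the distance from the TCP to the fingertips, in m); z points along the fingers, y is the line along which they close (so a half turn about z gives the same grasp; the last joint's range is limited). The gripper opens to 85 mm and grips with 20 to 120 N. Pads are 22 mm wide; open, the fingers measure 114 mm over their backs; the gripper's body (76 mm by 85 mm) begins 54 mm behind the grasp point. The pads swing forward as they close: fully open they stand 13 mm farther back than shut.
Start: joints at [-1.246, 0.521, -0.036, 1.599, 0.021, 1.021, -0.113], TCP at [0.24, 0.577, 0.245] pointing down, gripper open.
Joint ranges: [-2.91, 2.91], [-0.3, 2.13], [-1.5, 1.42], [0.17, 2.43], [-1.26, 4.41], [0.16, 1.93], [-2.52, 2.52]. Speed limits (rad/s): [1.89, 1.89, 2.39, 2.39, 3.01, 3.01, 3.01].

## Interface

Orientations are given as [roll, pitch, yaw] about the fixed x, y, z axes, in that order (R = Rz(yaw) Ry(pitch) Rx(roll)).
In Python, from workcell import monitor, grab_frame, camera_model, bot gives the robot as it stands.
- The arm moves only by the tool move_arm, never from a script. Its argument "moves" is a list of rows, each a list of 4 numbers: the shift along the world's x, y, z in mm, then the turn about the world's z in rad. A call has 1 to 12 rows; each row is the pose to reach, as a shift and turn from the pose commanded when the call began; what a row does not reach only later rows make up. A row lasts 1/8 s, in which the tool goes at most 62.5 mm and 10.7 degrees, less where a joint would pass 70% of its speed; a pose out of reach is approached as far as the arm can. A call with a gripper value outside its range is refused whole. "gripper" is the opening, from 0 (shut) to 1 (fully open), set as the call begins (left out, the last holds). The fingers move at their own pace and stop on an object; "newtons" is the grip in N (left out, the last holds). Time passes only in rows, so rows that repeat a pose let the fingers close. It gives the time, the measured TCP pose, the force, the opening and the grip force at its end, in the units of the state.
- monitor.observe(): the state, without advancing time (a new reading comes with each control period).
- grab_frame(name): name is "side" or "top" or "wrist"; returns the picture (384x512x3 uint8, blue, green, red); there is no depth.
- camera_model(name): a dict with "vfov" (degrees; the focal length in pixels is half the picture's height over the tangent of half this angle, whatever the lens; pixels are square), "cx", "cy" (the principal point, pixels), "k1" (the pictures are not rectified: a ray, as slopes to the right and down, at radius r is drawn at 1 + k1 r^2 times it, then the intrinsics apply), "R" (3x3) and "t" (3): a world point X has camera coordinates R X + t; the wrist camera has in their place "T_tool_cam" (4x4, takes a point from camera to tool coordinates, whose origin is the TCP and whose axes are the flange's). Camera axes: x right, y down, z forward; pixel columns grow to the right and rows downward; lengths in m; the calibration is good to about 2 mm. A picture is of the moment at which its call begins: read the wrist's pose just before it. camera_model takes no time and is no camera call.
- bot.job_done(): hands the job in; it is judged then, once.
The state is a dict: "clock": time; "qpos": joint angles; "qd": joint speeds; "joint_efforts": joint torques, N m; "position": TCP position; "tool_rot": TCP orientation; "force": force on the tool from outside, world axes, zero at the start; "moment": the same for the moment, N m; "grip_width": finger opening in m; "finger_force": force on a finger pad.
Only numpy, scipy, OpenCV 4.12 (cv2) and the standard library are available. Lean on these libraries where they do the work, as an engineer would, in place of code of your own. Each camera call takes 0.05 s, during which the arm holds its last target. There are 200 camera calls.

## Working session

There is one attempt and no reset: what is moved stays moved. The work goes in short steps, Python scripts to look and compute and a tool call to move; the robot and the scene stay as the last step left them, time stands still between calls to the robot, and variables do not carry over. Pictures are saved under pics/ and viewed, at most 10 in all, crops included, and the job is handed in when it is done.

Besides the shell and the picture viewer there is one more tool, called after "Request:" as name(argument=value, ...), one argument or row to a line, values as JSON. move_arm: Moves the arm, as the interface text tells. Its arguments: {"type":"object","properties":{"moves":{"type":"array","items":{"type":"array","items":{"type":"number"}}},"gripper":{"type":"number"},"newtons":{"type":"number"}},"required":["moves"]}

```bash
mkdir -p pics; ls; cat > h.py <<'E'
import numpy as np, cv2
from workcell import monitor, grab_frame, camera_model, bot
def proj(name,X):
    c=camera_model(name); X=np.atleast_2d(X)@np.array(c["R"]).T+np.array(c["t"])
    s=X[:,:2]/X[:,2:]; s=s*(1+c["k1"]*(s**2).sum(1,keepdims=True))
    f=192/np.tan(np.radians(c["vfov"]/2)); return s*f+[c["cx"],c["cy"]]
def ray(name,uv):
    c=camera_model(name); f=192/np.tan(np.radians(c["vfov"]/2))
    d=(np.array(uv,float)-[c["cx"],c["cy"]])/f; s=d.copy()
    for _ in range(30): s=d/(1+c["k1"]*(s@s))
    R=np.array(c["R"]); return -R.T@np.array(c["t"]), R.T@np.array([*s,1])
def atz(name,uv,z):
    o,d=ray(name,uv); return o+d*(z-o[2])/d[2]
E
python3 - <<'E'
from h import *
for n in("side","top"):
    cv2.imwrite(f"pics/{n}0.png",cv2.resize(grab_frame(n),(800,600),interpolation=cv2.INTER_CUBIC))
    c=camera_model(n); print(n,c["vfov"],c["k1"],-np.array(c["R"]).T@c["t"],np.round(c["R"],2).tolist())
print(monitor.observe())
E
```

```text
pics
side 45.54886901623756 -0.1872907953853396 [ 0.32006544 -0.84409297  0.97978521] [[0.96, -0.26, -0.02], [-0.2, -0.69, -0.7], [0.17, 0.68, -0.71]]
top 48.78060529378347 -0.04320545554964525 [ 0.39812224 -0.01915636  1.248794  ] [[-0.0, -1.0, -0.01], [-0.99, 0.0, -0.12], [0.12, 0.01, -0.99]]
{'clock': 0.1, 'qpos': array([-1.24621403,  0.52195855, -0.03632238,  1.59992842,  0.02120032,
        1.02110674, -0.11280329]), 'qd': array([ 9.66404068e-04, -1.62539383e-03, -5.88352361e-04, -3.54321488e-04,
        6.23792219e-06,  1.09093172e-03,  1.80867258e-03]), 'joint_efforts': array([ 5.28705481e-03, -9.28486991e+01,  1.98510580e+00, -3.70532620e+01,
        1.82471395e-02,  5.46275871e-03,  2.10099910e-05]), 'position': array([0.24030436, 0.57665289, 0.24478884]), 'tool_rot': array([-3.14057923e+00,  7.35685561e-05,  2.74679149e+00]), 'force': array([ 1.20144772,  1.1029915 , -0.53126927]), 'moment': array([-0.0113046 ,  0.00483861, -0.00361336]), 'finger_force': 0.0, 'grip_width': 0.08565590282309209}
```

View pics/side0.png

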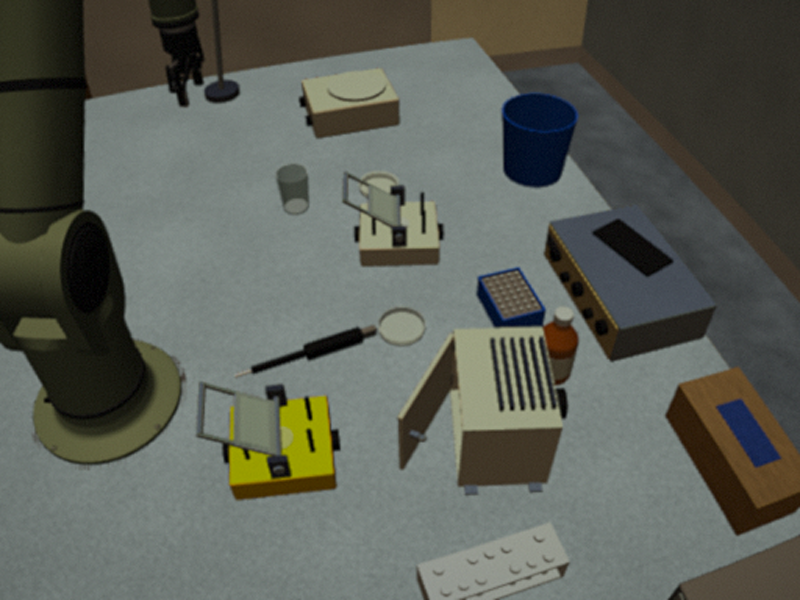

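View pics/top0.png

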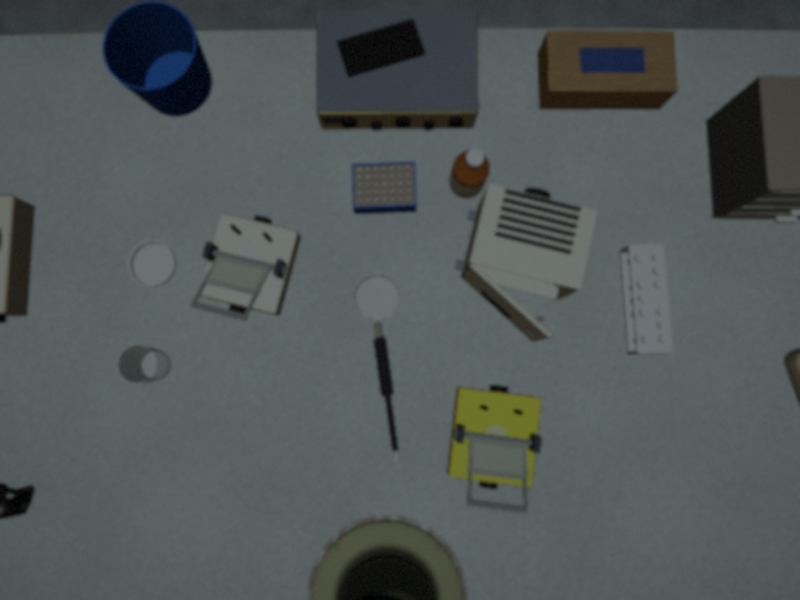

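Candidates (800×600 pictures): the ivory flap unit is at side (400,230) / top (248,265). The yellow look-alike is at side (280,440) / top (497,440), and I'll leave it alone. The lamp house is at side (505,405) / top (530,245), with its door open towards the robot. An ivory box with a round plate at side (350,100) is not part of the job. I'll take the ivory unit and check it in a close crop.

```bash
python3 - <<'E'
from h import *
out=np.zeros((600,800,3),np.uint8)
def put(img,x0,y0,w,h,s,X,Y):
    c=cv2.resize(img[y0:y0+h,x0:x0+w],None,fx=s,fy=s,interpolation=cv2.INTER_CUBIC)
    c=np.clip(255*(c/255.)**0.6,0,255).astype(np.uint8)
    for k in range(0,w,10): cv2.line(c,(k*s,0),(k*s,6 if k%50 else 16),(0,0,255),1)
    for k in range(0,h,10): cv2.line(c,(0,k*s),(6 if k%50 else 16,k*s),(0,0,255),1)
    out[Y:Y+h*s,X:X+w*s]=c
T=grab_frame("top");S=grab_frame("side")
put(T,290,110,100,115,4,0,0); put(T,115,130,100,90,4,400,0)
cv2.imwrite("pics/ct.png",out[:470]); out[:]=0
put(S,250,205,115,110,4,0,0); put(S,215,105,75,70,4,470,0)
cv2.imwrite("pics/cs.png",out[:450])
E
```

```text
(no output)
```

View pics/ct.png

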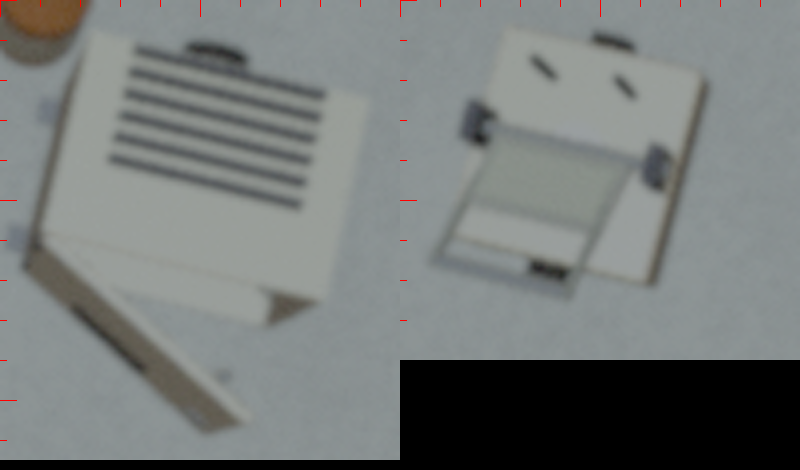

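View pics/cs.png

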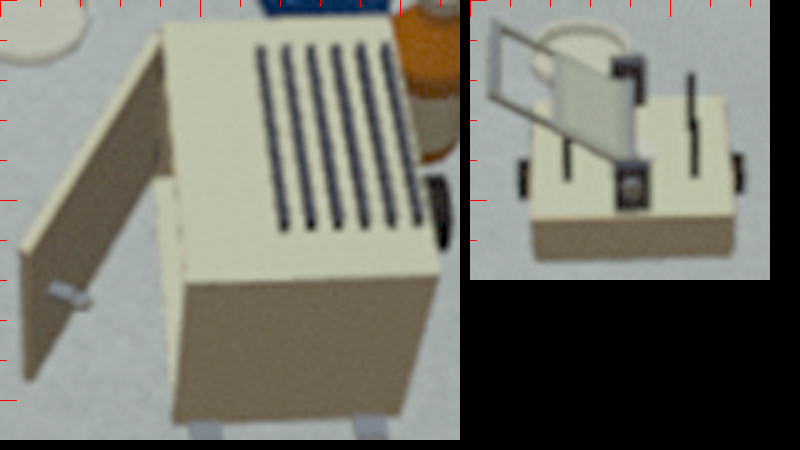

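```bash
cat > fit.py <<'E'
from h import *
from scipy.optimize import least_squares
o=lambda p,x0,y0,X=0:[(p[0]-X+.5)/4-.5+x0,(p[1]+.5)/4-.5+y0]
def Rz(a): return np.array([[np.cos(a),-np.sin(a),0],[np.sin(a),np.cos(a),0],[0,0,1]])
def door(r,z,a,off=.008):
    n=np.array([-np.cos(a),np.sin(a)]); d=np.array([-np.sin(a),-np.cos(a)])
    return np.r_[np.array([-.07,.086])+r*d+off*n,z]
x,y,z=.07,.095,.155
H=[("top",(x,y,z),(88,32)),("top",(x,-y,z),(370,98)),("top",(-x,y,z),(42,235)),("top",(-x,-y,z),(322,300)),
("side",(-x,y,z),(162,22)),("side",(x,y,z),(390,18)),("side",(-x,-y,z),(185,283)),("side",(x,-y,z),(440,272)),("side",(-x,-y,0),(175,422)),("side",(x,-y,0),(398,416))]
D=[("top",.150,(238,425)),("top",.008,(207,433)),("side",.150,(22,248)),("side",.008,(28,380))]
def rh(p):
    W=lambda q:Rz(p[2])@q+[p[0],p[1],0]
    r=[proj(n,W(np.array(q)))[0]-o(c,*((290,110) if n=="top" else (250,205))) for n,q,c in H]
    r+=[proj(n,W(door(.176,zz,p[3])))[0]-o(c,*((290,110) if n=="top" else (250,205))) for n,zz,c in D]
    return np.ravel(r)
s=least_squares(rh,[.55,-.25,0,.5],loss="soft_l1"); hp=s.x; print("house",s.x.round(4)); print(rh(s.x).reshape(-1,2).round(1).tolist())
x,y,z=.08,.075,.05
F=[("top",(x,y,z),(503,28)),("top",(x,-y,z),(705,77)),("top",(-x,-y,z),(653,275)),
("side",(-x,y,z),(537,97)),("side",(x,y,z),(722,97)),("side",(-x,-y,z),(532,218)),("side",(x,-y,z),(735,216)),("side",(-x,-y,0),(536,260)),("side",(x,-y,0),(733,254)),
("top",(-.102,0,.147),(503,280)),("side",(-.102,0,.147),(493,58))]
def rf(p):
    return np.ravel([proj(n,Rz(p[2])@np.array(q)+[p[0],p[1],0])[0]-(o(c,115,130,400) if n=="top" else o(c,215,105,470)) for n,q,c in F])
s=least_squares(rf,[.5,.25,0],loss="soft_l1"); fp=s.x; print("flap",fp.round(4)); print(rf(fp).reshape(-1,2).round(1).tolist())
E
python3 - <<'E'
from fit import *
W=lambda p,q:(Rz(p[2])@q+[p[0],p[1],0]).round(4)
for a in (hp[3],.8,.6,.4,.2,.1,0): print(round(a,3),"edge",W(hp,door(.15,.134,a)))
print("hinge",W(hp,np.array([-.07,.086,.079])))
for t in np.radians([55,40,25,10,0]): print("bar",W(fp,np.array([-.125*np.sin(t),0,.075+.125*np.cos(t)])))
for n in["dish","beaker"]: pass
print("dish",atz("top",(377/1.5625,298/1.5625),.015),"pip",atz("top",(380/1.5625,330/1.5625),.02),"lid",atz("top",(153/1.5625,263/1.5625),.018),"beaker",atz("top",(140/1.5625,365/1.5625),.0))
E
```

```text
house [ 0.6321 -0.2496 -0.2527  0.4788]
[[0.3, -1.0], [-0.4, -0.1], [-0.5, -1.4], [0.3, 0.2], [-0.3, -0.2], [-0.5, -0.7], [-0.1, -0.4], [0.1, 0.1], [-0.9, 0.9], [0.6, 0.2], [2.8, -0.8], [-0.6, 0.0], [-0.4, -0.1], [-0.8, 0.5]]
flap [ 0.6056  0.2548 -0.2358]
[[0.4, -1.2], [-0.5, -1.9], [-1.5, 2.1], [-1.8, 0.9], [0.1, -0.8], [-0.8, 0.5], [0.3, -0.9], [-1.0, 1.9], [0.5, 1.6], [-0.2, -1.1], [0.1, 0.8]]
0.479 edge [ 0.4797 -0.2551  0.134 ]
0.8 edge [ 0.4516 -0.2161  0.134 ]
0.6 edge [ 0.4676 -0.2415  0.134 ]
0.4 edge [ 0.4884 -0.2631  0.134 ]
0.2 edge [ 0.513  -0.2802  0.134 ]
0.1 edge [ 0.5265 -0.2868  0.134 ]
0 edge [ 0.5406 -0.292   0.134 ]
hinge [ 0.5858 -0.1488  0.079 ]
bar [0.5061 0.2787 0.1467]
bar [0.5275 0.2736 0.1708]
bar [0.5543 0.2672 0.1883]
bar [0.5845 0.2599 0.1981]
bar [0.6056 0.2548 0.2   ]
dish [0.54205156 0.0165486  0.015     ] pip [0.48155964 0.01071772 0.02      ] lid [0.60945779 0.4434157  0.018     ] beaker [0.41645684 0.46683495 0.        ]
```

House residuals are within about 1 px and flap within about 2 px, which fits the given sizes. The door is at about 0.48 rad. I'll shut the gripper and go high around to the door.

Request:
move_arm(
  moves=[
    [42,-35,10,0.0],
    [84,-70,20,0.0],
    [126,-105,20,0.05],
    [168,-141,20,0.1],
    [210,-177,20,0.14],
    [216,-237,20,0.14],
    [222,-297,20,0.14],
    [228,-357,20,0.14],
    [234,-417,20,0.14],
    [240,-477,20,0.14],
    [240,-477,20,0.14],
    [240,-477,20,0.14],
  ],
  gripper=0,
)

```text
clock: 1.7
position: [0.4804, 0.1001, 0.2653]
tool_rot: [3.141, -0.0, 2.887]
force: [-0.3, 0.7, 0.5]
grip_width: -0.0
finger_force: 0.0
```

Request:
move_arm(
  moves=[
    [-7,-55,0,0],
    [-14,-110,0,0],
    [-20,-165,0,0],
    [-27,-220,0,0],
    [-34,-270,0,0],
    [-40,-320,0,0],
    [-40,-320,-40,0],
    [-40,-320,-80,0],
    [-40,-320,-110,0],
    [-40,-320,-129,0],
    [-40,-320,-129,0],
  ],
)

```text
clock: 3.08
position: [0.4404, -0.2188, 0.1352]
tool_rot: [3.141, -0.002, 2.889]
force: [0.5, -0.2, 0.4]
grip_width: 0.0003
finger_force: 0.0
```

```bash
python3 - <<'E'
from h import *
o=monitor.observe();print(o['position'],o['qpos'].round(2))
f=grab_frame("side")[160:330,200:380]; cv2.imwrite("pics/d1.png",cv2.resize(f,None,fx=3,fy=3,interpolation=cv2.INTER_CUBIC))
E
```

```text
[ 0.44042189 -0.21882195  0.13522259] [ 0.2   0.49  0.19  2.05 -0.15  0.62  1.8 ]
```

View pics/d1.png

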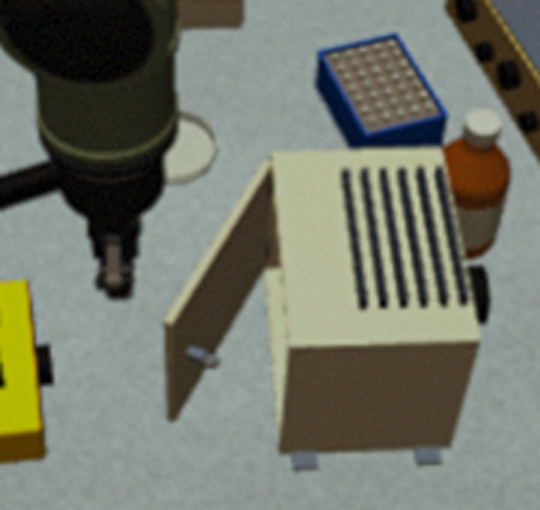

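The picture shows the fingers at (115,280), clear in front of the door's free edge at (165,320). Pushing along the arc.

Request:
move_arm(
  moves=[
    [15,-13,0,0],
    [30,-26,0,0],
    [40,-36,0,0],
    [50,-45,0,0],
    [61,-54,0,0],
    [68,-58,0,0],
    [74,-62,0,0],
    [79,-65,0,0],
    [83,-67,0,0],
    [87,-69,0,0],
  ],
)

```text
clock: 4.38
position: [0.5269, -0.2882, 0.1359]
tool_rot: [3.141, -0.002, 2.887]
force: [-1.4, 2.1, -0.9]
grip_width: -0.0003
finger_force: 1.2
```

Request:
move_arm(
  moves=[
    [2,-0.5,0,0],
    [4,-1,0,0],
    [4,-1,0,0],
  ],
)

```text
clock: 4.75
position: [0.5306, -0.2899, 0.1362]
tool_rot: [3.141, -0.002, 2.887]
force: [-7.1, 2.3, 4.1]
grip_width: 0.0001
finger_force: 3.3
```

```bash
python3 - <<'E'
from h import *
print(monitor.observe()['force'])
a=[grab_frame(n) for n in("side","top")]
cv2.imwrite("pics/d2.png",np.hstack([cv2.resize(c,None,fx=4,fy=4,interpolation=cv2.INTER_CUBIC) for c in (a[0][205:315,250:350],a[1][125:235,290:390])]))
E
```

```text
[-7.0619613   2.26258531  4.09771656]
```

View pics/d2.png

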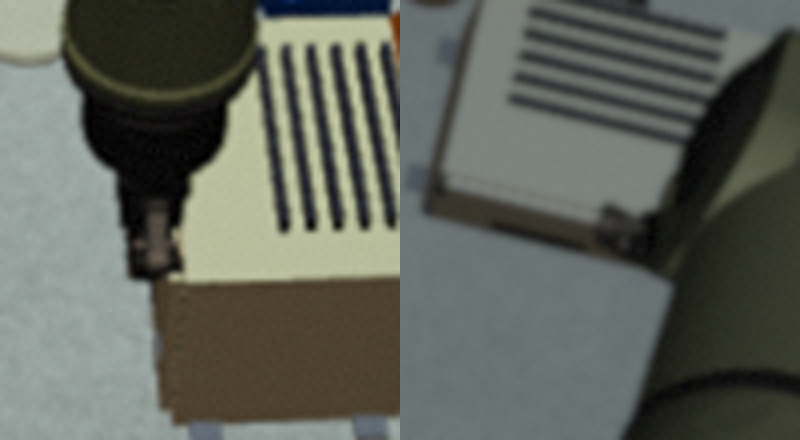

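Side view: the door looks flush with the house front, fingers against it at (155,245). I'll push a little more to confirm the hard stop.

Request:
move_arm(
  moves=[
    [2,-0.5,0,0],
    [4,-1,0,0],
    [4,-1,0,0],
    [4,-1,0,0],
  ],
)

```text
clock: 5.35
position: [0.5309, -0.2901, 0.136]
tool_rot: [3.14, -0.009, 2.886]
force: [-32.4, 12.0, 25.1]
grip_width: -0.0003
finger_force: 17.4
```

Hard stop reached: the tool stopped while force rose to 37 N. Backing off to check the door.

Request:
move_arm(
  moves=[
    [-10,3,0,0],
    [-30,10,0,0],
    [-50,20,0,0],
    [-60,40,40,0],
    [-65,80,80,0],
    [-65,130,115,0],
    [-60,190,130,0],
    [-55,250,130,0],
    [-50,310,130,0],
    [-50,370,130,0],
    [-50,370,130,0],
  ],
  gripper=0.6,
)

```text
clock: 6.72
position: [0.4852, 0.0834, 0.2663]
tool_rot: [3.14, 0.0, 2.893]
force: [0.3, -1.6, -0.6]
grip_width: 0.0512
finger_force: 0.0
```

```bash
python3 - <<'E'
from fit import *
print(monitor.observe()['position'])
c=grab_frame("side")
W=lambda q:Rz(hp[2])@q+[hp[0],hp[1],0]
for a in(0,.1):print(a,[((proj("side",W(door(.176,z,a)))[0]-[250,205])*4).round(0).tolist() for z in(.15,.008)])
cv2.imwrite("pics/d3.png",cv2.resize(c[205:315,250:350],None,fx=4,fy=4,interpolation=cv2.INTER_CUBIC))
E
```

```text
house [ 0.6321 -0.2496 -0.2527  0.4788]
[[0.3, -1.0], [-0.4, -0.1], [-0.5, -1.4], [0.3, 0.2], [-0.3, -0.2], [-0.5, -0.7], [-0.1, -0.4], [0.1, 0.1], [-0.9, 0.9], [0.6, 0.2], [2.8, -0.8], [-0.6, 0.0], [-0.4, -0.1], [-0.8, 0.5]]
flap [ 0.6056  0.2548 -0.2358]
[[0.4, -1.2], [-0.5, -1.9], [-1.5, 2.1], [-1.8, 0.9], [0.1, -0.8], [-0.8, 0.5], [0.3, -0.9], [-1.0, 1.9], [0.5, 1.6], [-0.2, -1.1], [0.1, 0.8]]
[0.48518459 0.0834215  0.2663248 ]
0 [[167.0, 278.0], [157.0, 411.0]]
0.1 [[135.0, 276.0], [128.0, 409.0]]
```

View pics/d3.png

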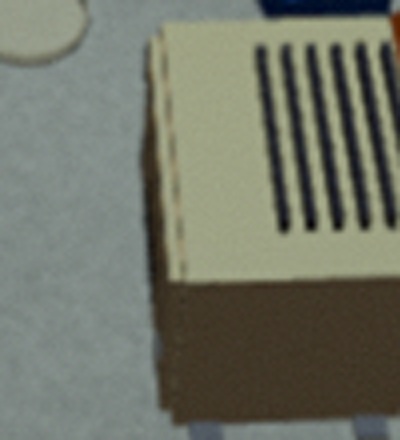

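Door edge is at (167,280)/(160,410), matching the predicted 0 rad (167,278)/(157,411), so it is shut. Now on to hover over the flap bar with the tool turned.

Request:
move_arm(
  moves=[
    [4,40,0,-0.15],
    [8,80,0,-0.32],
    [12,120,0,-0.49],
    [16,160,0,-0.66],
    [21,200,0,-0.83],
    [21,200,0,-1.0],
    [21,200,0,-1.17],
    [21,200,0,-1.34],
    [21,200,0,-1.55],
    [21,200,0,-1.55],
    [21,200,0,-1.55],
  ],
)

```text
clock: 8.15
position: [0.5066, 0.2784, 0.2663]
tool_rot: [3.141, 0.0, 1.34]
force: [0.4, -0.1, -1.0]
grip_width: 0.0508
finger_force: 0.0
```

```bash
python3 - <<'E'
from h import *
o=monitor.observe();print(o['position'],o['tool_rot'],o['qpos'].round(2));c=camera_model("wrist");print(c)
f=grab_frame("wrist"); np.save("w.npy",f); np.savez("wp.npz",p=o['position'],r=o['tool_rot'])
cv2.imwrite("pics/w1.png",cv2.resize(np.clip(255*(f/255.)**.6,0,255).astype(np.uint8),(800,600)))
E
```

```text
[0.50664483 0.27840345 0.26634817] [3.14139509e+00 4.28501641e-06 1.33974514e+00] [-0.89  0.45  0.4   1.72 -0.2   1.01 -0.65]
{'vfov': 66.69226718623521, 'cx': 258.9834972116541, 'cy': 189.14038103906387, 'k1': -0.0744423926549668, 'T_tool_cam': array([[-2.74279789e-04, -9.58741423e-01, -2.84279454e-01,
         7.12449720e-02],
       [ 9.99999554e-01, -5.19792233e-04,  7.88191605e-04,
        -3.53206477e-04],
       [-9.03438193e-04, -2.84279111e-01,  9.58741139e-01,
        -1.29019402e-01],
       [ 0.00000000e+00,  0.00000000e+00,  0.00000000e+00,
         1.00000000e+00]])}
```

View pics/w1.png

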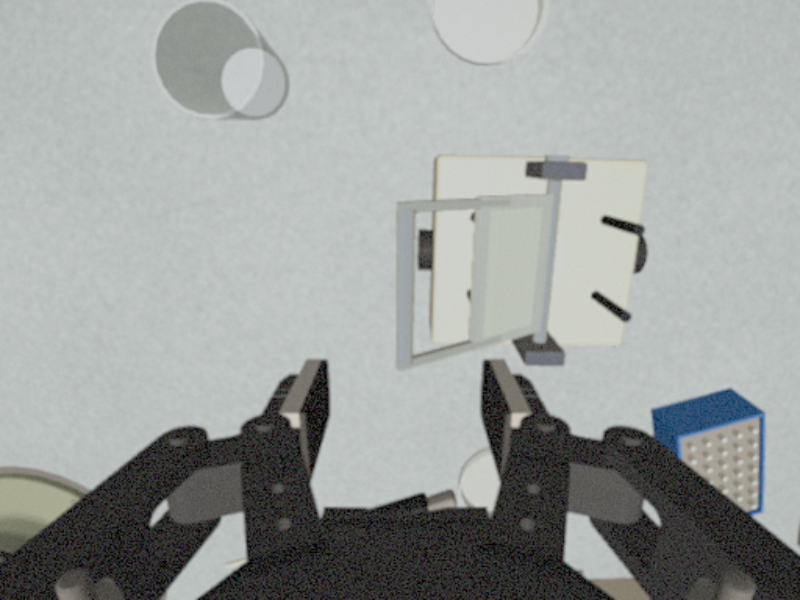

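The wrist view shows the bar from (405,204) to (404,368), between the fingers' closing line and parallel to the pads. I'll compute its position.

```bash
cat > wr.py <<'E'
from h import *
from scipy.spatial.transform import Rotation as Ro
def watz(uv,z,p,r):
    c=camera_model("wrist"); f=192/np.tan(np.radians(c["vfov"]/2))
    d=(np.array(uv,float)-[c["cx"],c["cy"]])/f; s=d.copy()
    for _ in range(30): s=d/(1+c["k1"]*(s@s))
    R=Ro.from_euler("xyz",r).as_matrix(); T=c["T_tool_cam"]
    o=R@T[:3,3]+p; v=R@T[:3,:3]@[*s,1]; return o+v*(z-o[2])/v[2]
E
python3 - <<'E'
from wr import *
w=np.load("wp.npz"); k=lambda u,v:((u+.5)/1.5625-.5,(v+.5)/1.5625-.5)
print("bar",watz(k(405,204),.147,w['p'],w['r']),watz(k(404,368),.147,w['p'],w['r']))
for q in((520,157),(530,345)): print(q)
a=watz(k(556,158),.075,w['p'],w['r']);b=watz(k(538,355),.075,w['p'],w['r']);print("axis ends",a,b,(a+b)/2)
for u,v in((436,155),(646,160),(622,346),(432,344)):print(watz(k(u,v),.05,w['p'],w['r']))
print(bot.tip_extent)
E
```

```text
bar [0.5178096  0.32621416 0.147     ] [0.49511261 0.2324442  0.147     ]
(520, 157)
(530, 345)
axis ends [0.62400326 0.32712732 0.075     ] [0.58982766 0.1856219  0.075     ] [0.60691546 0.25637461 0.075     ]
[0.54606338 0.34708937 0.05      ]
[0.69883656 0.30968237 0.05      ]
[0.66549765 0.16410454 0.05      ]
[0.51157901 0.20304848 0.05      ]
0.014
```

Bar centre is (0.5065, 0.2793) and the axis (0.606, 0.2555), agreeing with the other cameras. Descending.

Request:
move_arm(
  moves=[
    [0,1,-20,0],
    [0,1,-50,0],
    [0,1,-75,0],
    [0,1,-95,0],
    [0,1,-110,0],
    [0,1,-119,0],
    [0,1,-124,0],
    [0,1,-124,0],
  ],
  gripper=0.4,
)

```text
clock: 9.2
position: [0.5065, 0.2799, 0.1424]
tool_rot: [3.142, -0.0, 1.337]
force: [-0.2, -0.5, -0.6]
grip_width: 0.0342
finger_force: 0.0
```

Request:
move_arm(
  moves=[
    [0,0,0,0],
    [0,0,0,0],
    [0,0,0,0],
    [0,0,0,0],
    [0,0,0,0],
    [0,0,0,0],
  ],
  gripper=0,
  newtons=30,
)

```text
clock: 9.95
position: [0.5069, 0.28, 0.1428]
tool_rot: [3.141, -0.001, 1.337]
force: [1.8, -0.5, 6.3]
grip_width: 0.0088
finger_force: 29.7
```

Gripped (8.8 mm wide, 30 N). Swinging up along the arc to 10° short of upright.

Request:
move_arm(
  moves=[
    [4.5,-1,6.2,0],
    [9.2,-2.2,11.9,0],
    [15.2,-3.7,18.3,0],
    [21.5,-5.2,24.1,0],
    [28.2,-6.8,29.4,0],
    [35.2,-8.5,34.3,0],
    [42.5,-10.3,38.7,0],
    [50.2,-12.1,42.5,0],
    [57,-13.8,45.4,0],
    [64,-15.5,47.8,0],
    [71,-17.2,49.8,0],
    [78.4,-19,51.4,0],
  ],
)

```text
clock: 11.45
position: [0.5853, 0.2606, 0.194]
tool_rot: [3.141, 0.0, 1.337]
force: [-3.4, -0.4, 4.3]
grip_width: 0.0084
finger_force: 31.0
```

Request:
move_arm(
  moves=[
    [5,-1.2,0.8,0],
    [10,-2.4,1.4,0],
    [15,-3.6,1.8,0],
    [18,-4.4,1.9,0],
    [21,-5.1,1.9,0],
    [21,-5.1,1.9,0],
    [21,-5.1,1.9,0],
  ],
)

```text
clock: 12.32
position: [0.6057, 0.2557, 0.1954]
tool_rot: [-3.141, 0.0, 1.337]
force: [-1.7, -2.6, -0.3]
grip_width: 0.0085
finger_force: 30.8
```

```bash
python3 - <<'E'
from fit import *
o=monitor.observe();print(o['position'],o['force'],o['moment'],o['finger_force'])
fs=[grab_frame(n) for n in("side","top","wrist")]
np.save("u.npy",fs)
a=cv2.resize(fs[0][90:180,210:300],None,fx=4,fy=4,interpolation=cv2.INTER_CUBIC);b=cv2.resize(fs[2],(427,320)); b=cv2.copyMakeBorder(b,0,40,0,0,cv2.BORDER_CONSTANT)
cv2.imwrite("pics/u1.png",np.clip(255*(np.hstack([a,b])/255.)**.6,0,255))
W=lambda q:Rz(-.237)@q+[.606,.2555,0]
for t in(-.1,0,.1):
  print(t,[((proj("side",W(np.array([-r*np.sin(t),s,.075+r*np.cos(t)])))[0]-[210,90])*4).round().tolist() for r,s in((125/1e3,-.045),(.072,-.05),(0,-.05),(.125,.045),(.072,.05))])
E
```

```text
house [ 0.6321 -0.2496 -0.2527  0.4788]
[[0.3, -1.0], [-0.4, -0.1], [-0.5, -1.4], [0.3, 0.2], [-0.3, -0.2], [-0.5, -0.7], [-0.1, -0.4], [0.1, 0.1], [-0.9, 0.9], [0.6, 0.2], [2.8, -0.8], [-0.6, 0.0], [-0.4, -0.1], [-0.8, 0.5]]
flap [ 0.6056  0.2548 -0.2358]
[[0.4, -1.2], [-0.5, -1.9], [-1.5, 2.1], [-1.8, 0.9], [0.1, -0.8], [-0.8, 0.5], [0.3, -0.9], [-1.0, 1.9], [0.5, 1.6], [-0.2, -1.1], [0.1, 0.8]]
[0.60565595 0.25566566 0.19542399] [-1.67002684 -2.59545492 -0.26529169] [-0.5602411   0.56272285 -0.1101697 ] 30.835447311401367
-0.1 [[193.0, 92.0], [187.0, 154.0], [179.0, 228.0], [189.0, 23.0], [183.0, 76.0]]
0 [[176.0, 92.0], [178.0, 154.0], [179.0, 228.0], [172.0, 23.0], [174.0, 76.0]]
0.1 [[159.0, 93.0], [168.0, 155.0], [179.0, 228.0], [156.0, 24.0], [165.0, 77.0]][ WARN:0@4.446] global loadsave.cpp:1063 imwrite_ Unsupported depth image for selected encoder is fallbacked to CV_8U.
```

View pics/u1.png

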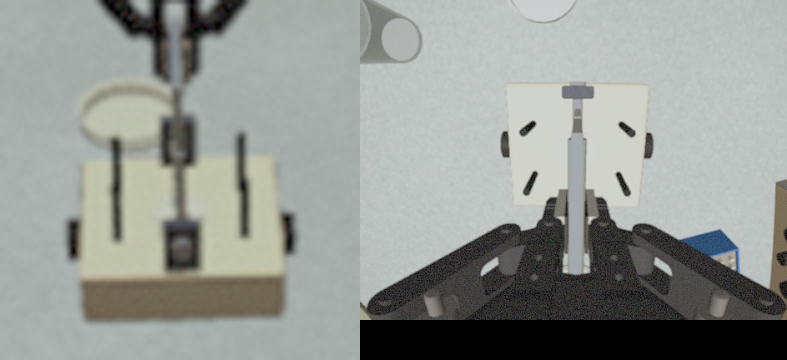

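The side view shows bar (174,88), plate edge (179,155) and axis (181,232) in line as predicted for upright. The arm's travel from rest was 102 mm, against the 102 mm required. Holding still.

Request:
move_arm(
  moves=[
    [0,0,0,0],
    [0,0,0,0],
    [0,0,0,0],
    [0,0,0,0],
    [0,0,0,0],
    [0,0,0,0],
    [0,0,0,0],
    [0,0,0,0],
  ],
)

```text
clock: 13.48
position: [0.6057, 0.2557, 0.1955]
tool_rot: [-3.141, 0.0, 1.337]
force: [-3.4, -4.6, -2.2]
grip_width: 0.0088
finger_force: 30.6
```

```bash
python3 - <<'E'
from h import *
o=monitor.observe();print(o['position'],o['force'],o['finger_force'],o['qd'].round(4))
print(bot.job_done())
E
```

```text
[0.60573761 0.25565104 0.19546993] [-3.3539178  -4.6218842  -2.22672448] 30.616482496261597 [ 0.0004  0.0008  0.0013 -0.0016  0.0014  0.0002  0.0006]
the job is handed in; nothing more can be done
None
```

I handed the job in at about 13.5 s with the lamp house door shut on its catch and the flap held upright with a 30 N grip; no verdict came back, and I saw nothing else on the bench disturbed.

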